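Hook a dropped spacer ring out from behind the slab roller's guard

TASK

A steel spacer ring has been dropped on the slab roller's bed behind its fixed guard: take the hooked rod from its wooden rest, reach it in under the guard and, with the hook only, draw the ring out along the bed until you feel it bear snugly, with a few newtons, against the white plaster lip in front. Pull no harder than that, because the plaster chips at 16 N, and do not lean on the guard. Then lift the hook clear, lay the rod back in its rest as it was, and leave the ring against the lip and everything else where it is.

Things in the scene. Friction and masses are not known exactly. Their poses are not given: they have to be found in the camera images.
- rod_grip (a point): Centre of the rod's square aluminium handle (124 x 22 x 22 mm). x points along the rod to the hook, z up. An 8 mm round steel shaft runs on ahead at the handle's mid-height to 150 mm from this point, then turns straight down as the hook. 0.19 kg, balanced within 20 mm ahead of this point. It starts in the rest, hook hanging 9 mm above the table.
- rod_tip (a point): Lowest point of the hook: the round end of the 8 mm downturned bar, 150 mm ahead of the handle's centre and 38 mm below it. Axes as the handle's.
- rest_seat (a point): Where the handle's centre belongs in the fixed wooden rest, 47 mm above the table; x is the way the hook points. It lies in two saddles 42 mm ahead of and behind this point (floors 36 mm high; flared lugs to 53 mm high, within 27 mm of the centre line; play 2 to 4 mm a side). The 72 mm between them is free for fingers, down to 6 mm. It may stand left or right of the roller.
- ring_center (a point): Centre (half-way up) of the dropped steel ring: outside diameter 52 mm, hole 26 mm, 10 mm thick, 0.09 to 0.17 kg, lying flat on the bed behind the guard. A smaller steel collar (30 mm across) nearby is not it.
- guard_front (a point): Point on the bed's top surface straight below the middle of the guard's front face. x points level from the robot's side in under the guard, y along it, z up. All fixed. The guard is a rail 4 mm thick, from y = -0.2 to 0.2 m, its lower edge 70 mm and upper edge 104 mm above the bed, roofed behind with bars at 98 mm. The steel roll begins 120 mm behind the front face.
- bed_middle (a point): Bed surface (flat, 6 mm above the table) 30 mm in front (-x) of guard_front, same axes. On the bed before the guard lies a fixed white plaster lip across x, 10 mm high, 18 mm deep, 270 mm long, centred. Its place is not measured: the face the ring must meet is 56 to 94 mm before guard_front; feel for it. The dragged ring resists with 1 to 2 N; on the rigid lip pull 5 to 10 N in all: it chips above 16 N.
Not all that is in view belongs to the job. Leave any orange or red look-alike of the part that bears ring_center alone.

How it is judged:
By the outcome, as a careful person would: the job done as asked, in the order asked, and still so for the second after the job is handed in, with the robot touching nothing.
It also fails if it takes over 56 s, if anything falls off the work surface, if the arm or the gripper's body presses on something with over 40 N, if the wrist force passes 120 N, or if a joint passes its speed limit or range.

ROBOT

A 6-joint arm with a two-finger parallel gripper is mounted at the origin on the work surface. World frame = base frame: x ahead of the robot, y to its left, z up, the work surface at z = 0. Lengths are in m, angles in degrees, forces in N, time in s.
With the tool pointing down it reaches from about 0.4 to 0.825 m from the base axis. Payload 7 kg.
Tool frame: the origin (TCP) lies midway between the tips of the shut fingers; the grasp point (between the pads) lies hold_point_z behind it (hold_point_z is the distance from the TCP to the grasp point, in m); z points along the fingers, y is the line along which they close (so a half turn about z gives the same grasp; the last joint's range is limited). The gripper opens to 88 mm and grips with 3 to 60 N. Pads are 19 mm wide; open, the fingers measure 130 mm over their backs; the gripper's body (78 mm by 193 mm) begins 47 mm behind the grasp point.
Start: joints at [-57.748, 20.546, 0.682, 0, -70.136, -16.507], TCP at [0.183, -0.65, 0.227] pointing down, gripper open.
Joint ranges: [-176.03, 176.03], [-82.01, 121.73], [-58.28, 71.71], [-173.87, 95.51], [-174.79, -0.11], [-173.66, 173.66]. Speed limits (degrees/s): [136.94, 136.94, 172.46, 180, 180, 180].

INTERFACE

Orientations are given as [roll, pitch, yaw] about the fixed x, y, z axes, in that order (R = Rz(yaw) Ry(pitch) Rx(roll)).
In Python, from plant import * gives the robot as it stands.
- The arm moves only by the tool step_arm, never from a script. Its argument "steps" is a list that holds one entry, the list of rows, each a list of 6 numbers: the shift along the tool's x, y, z scaled (see below), then the turn, a rotation vector about the tool's x, y, z scaled (see below). In form: [[[tx, ty, tz, wx, wy, wz], ...]]. A call has 1 to 20 rows; each row is the pose to reach, as a shift and turn from the pose commanded when the call began, along the tool's axes at that moment; what a row does not reach only later rows make up. The controller multiplies each number of a shift by 100 mm and each number of a turn by 0.5 rad. A row lasts 1/10 s, in which the tool goes at most 50 mm and 8.59 degrees, less where a joint would pass 70% of its speed; a pose out of reach is approached as far as the arm can. A call with a number of a shift or a turn outside -1 to 1 is refused whole. A call with a gripper value outside its range is refused whole. "jaw" is the closure in counts, from 0 (fully open) to 255 (shut), set as the call begins (left out, the last holds). The fingers move at their own pace and stop on an object; the grip force is fixed at half the most. Time passes only in rows, so rows that repeat a pose let the fingers close. It gives the time, the measured TCP pose, the force, the opening and the grip force at its end, in the units of the state.
- get_obs(): the state, without advancing time (a new reading comes with each control period).
- snapshot(name): name is "scene" or "top" or "wrist"; returns (picture, depth): 400x640x3 uint8, red, green, blue; 400x640 float32, m along the optical axis (not along the pixel's ray), 0 where there is no reading.
- calibration(name): a dict with "mtx" (3x3 intrinsics, pixels), "rvec" (rotation vector, rad) and "tvec" (3), from world to camera coordinates, as OpenCV has them. Camera axes: x right, y down, z forward; pixel columns grow to the right and rows downward; lengths in m; the calibration is good to about 2 mm. The wrist camera is an equidistant fisheye: a pixel r from the principal point sees the ray r / f radians off the axis. A picture is of the moment at which its call begins: read the wrist's pose just before it. calibration takes no time and is no camera call; for the wrist camera it gives the pose at the moment of the call.
- close_job(): hands the job in; it is judged then, once.
The state is a dict: "clock": time; "joint_pos": joint angles; "qvel": joint speeds; "tau": joint torques, N m; "tool_pos": TCP position; "orientation": TCP orientation; "force": force on the tool from outside, world axes, zero at the start; "moment": the same for the moment, N m; "opening": finger opening in m; "gripper_force": force on a finger pad.
Only numpy, scipy, OpenCV 4.12 (cv2) and the standard library are available. Lean on these libraries where they do the work, as an engineer would, in place of code of your own. Each camera call takes 0.05 s, during which the arm holds its last target. There are 200 camera calls.

## Working session

There is one attempt and no reset: what is moved stays moved. The work goes in short steps, Python scripts to look and compute and a tool call to move; the robot and the scene stay as the last step left them, time stands still between calls to the robot, and variables do not carry over. Pictures are saved under pics/ and viewed, at most 10 in all, crops included, and the job is handed in when it is done.

Besides the shell and the picture viewer there is one more tool, called by a JSON object that holds its "name" and its "arguments". step_arm: Moves the arm, as the interface text tells. Its arguments: {"type":"object","properties":{"steps":{"type":"array","items":{"type":"array","items":{"type":"array","items":{"type":"number","minimum":-1,"maximum":1}}}},"jaw":{"type":"number"}},"required":["steps"]}

```bash
ls; mkdir -p pics; python3 - <<'E'
from plant import *
import cv2,numpy as np
o=get_obs();print(o)
for n in("scene","top"):
    p,d=snapshot(n);cv2.imwrite(f"pics/{n}0.png",p[:,:,::-1]);np.savez(f"{n}0.npz",p=p,d=d);print(n,calibration(n))
E
```

```text
pics
{'clock': 0.0, 'joint_pos': array([-5.77475777e+01,  2.05916202e+01,  6.31033830e-01, -2.16818898e-02,
       -7.01358480e+01, -1.65062588e+01]), 'qvel': array([ 0.03559971, -0.09388913,  0.03084159, -0.05494523, -0.08831786,
       -0.0217652 ]), 'tau': array([ 4.02796422e-04, -5.82722926e+01,  2.93061876e+01,  6.99726239e+00,
        7.05403945e-03, -1.89267398e-04]), 'tool_pos': array([ 0.18300581, -0.64917876,  0.22559488]), 'orientation': array([ 1.79901748e+02, -7.85975497e-03, -1.64261214e+02]), 'force': array([-0.23979138, -0.19073406, -0.79478288]), 'moment': array([ 0.01054424, -0.05152817,  0.01555301]), 'gripper_force': 0.0, 'opening': 0.08758838378694014}
scene {'mtx': array([[420.72470688,   0.        , 321.91977584],
       [  0.        , 420.72470688, 200.06678691],
       [  0.        ,   0.        ,   1.        ]]), 'rvec': array([ 1.49647037,  2.14704807, -0.77072241]), 'tvec': array([ 0.19583385, -0.3754984 ,  1.38483641])}
top {'mtx': array([[394.87921319,   0.        , 317.01082805],
       [  0.        , 394.87921319, 199.78086418],
       [  0.        ,   0.        ,   1.        ]]), 'rvec': array([ 2.1933001 , -2.22994722,  0.10072031]), 'tvec': array([0.00362324, 0.57970634, 0.9428565 ])}
```

View pics/scene0.png

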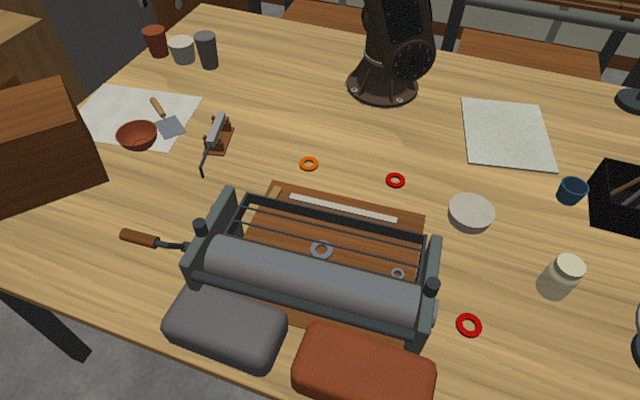

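View pics/top0.png

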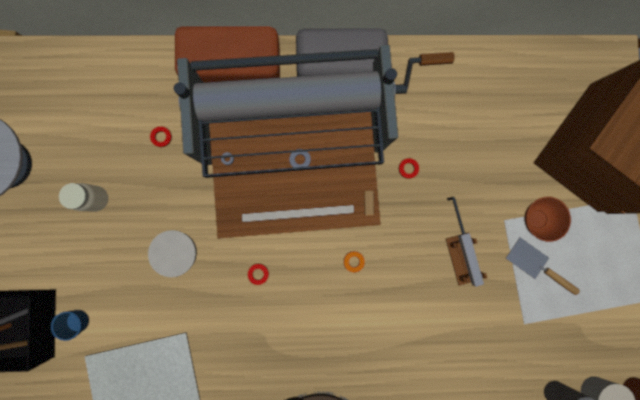

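The scene shows the roller with its ring behind the guard at scene (321,249)/top (300,159), and the collar at top (227,158). The plaster lip runs along top (243,217)–(353,209), the rod sits in its rest with handle at top (471,260) and hook at (451,199). The orange and red rings are decoys.

```bash
cat > h.py <<'E'
import numpy as np,cv2
from plant import *
def cam(n):
    c=calibration(n);R=cv2.Rodrigues(np.array(c["rvec"]))[0];return c["mtx"],R,np.array(c["tvec"]).ravel()
def plane(n,uv,z):
    K,R,t=cam(n);o=-R.T@t;uv=np.atleast_2d(uv).astype(float)
    d=np.c_[uv,np.ones(len(uv))]@np.linalg.inv(K).T@R
    return o+d*((z-o[2])/d[:,2])[:,None]
def cloud(n,d):
    K,R,t=cam(n);v,u=np.indices(d.shape);P=np.stack([(u-K[0,2])/K[0,0]*d,(v-K[1,2])/K[1,1]*d,d],-1)
    return (P-t)@R
def proj(n,X):
    K,R,t=cam(n);q=(np.atleast_2d(X)@R.T+t)@K.T;return q[:,:2]/q[:,2:]
E
python3 - <<'E'
from h import *
np.set_printoptions(precision=4,suppress=True)
for n in("top","scene"):
    f=np.load(n+"0.npz");p,d=f["p"],f["d"];C=cloud(n,d);hsv=cv2.cvtColor(p,cv2.COLOR_RGB2HSV);g=cv2.cvtColor(p,cv2.COLOR_RGB2GRAY)
    print(n,'table z',np.median(C[...,2][d>0]))
    # lip
    m=(hsv[...,1]<40)&(g>150)&(C[...,2]>.005)&(C[...,2]<.03)
    k,l,s,c=cv2.connectedComponentsWithStats(m.astype(np.uint8))
    for i in range(1,k):
        if s[i,4]>60:
            ys,xs=np.where(l==i);r=cv2.minAreaRect(np.c_[xs,ys].astype(np.float32));b=cv2.boxPoints(r);print('lip?',s[i],r[1]);print(plane(n,b,.016))
    # handle by height
    P=C;m=(d>0)&(P[...,2]>.05)&(P[...,2]<.066)&(hsv[...,1]<60)
    k,l,s,c=cv2.connectedComponentsWithStats(m.astype(np.uint8))
    for i in range(1,k):
        if s[i,4]>60: 
            q=P[l==i];r=cv2.minAreaRect(q[:,:2].astype(np.float32));print('h',s[i],r,np.median(q[:,2]))
t=np.load("top0.npz")["p"];s=np.load("scene0.npz")["p"]
a=cv2.resize(t[90:250,180:400],None,fx=3.6,fy=3.6,interpolation=2);cv2.imwrite("pics/c1.png",a[:,:,::-1])
b=np.hstack([cv2.resize(t[185:300,430:500],None,fx=5,fy=5,interpolation=2),cv2.resize(s[100:192,185:251],None,fx=6.25,fy=6.25,interpolation=2)]);cv2.imwrite("pics/c2.png",b[:,:,::-1]);print(b.shape)
E
```

```text
top table z 0.0008998251821318452
lip? [243 207 110  13 537] (5.610816955566406, 109.45111846923828)
[[ 0.5464  0.1734  0.016 ]
 [ 0.5633 -0.0905  0.016 ]
 [ 0.5497 -0.0913  0.016 ]
 [ 0.5329  0.1724  0.016 ]]
lip? [  86  334  112   66 5473] (66.67947387695312, 102.5687255859375)
[[0.2297 0.5426 0.016 ]
 [0.2694 0.3113 0.016 ]
 [0.1182 0.281  0.016 ]
 [0.0806 0.511  0.016 ]]
h [ 87 187  13  24  80] ((0.586219072341919, 0.5042837262153625), (0.01696852035820484, 0.054486822336912155), 73.65656280517578) 0.0571586430261642
h [460 226  24  60 551] ((0.44177383184432983, -0.36309343576431274), (0.14379775524139404, 0.023574940860271454), 14.164243698120117) 0.05787147935405256
h [593 381  19  19 106] ((0.1280616968870163, -0.6560731530189514), (0.012172718532383442, 0.054568447172641754), 45.451725006103516) 0.05804397607166409
h [555 388  16  12  69] ((0.12188806384801865, -0.56138014793396), (0.009404213167726994, 0.038946591317653656), 44.46617126464844) 0.05822139883494474
scene table z 0.0011409770102446919
lip? [ 461   98   97   74 5366] (102.94713592529297, 64.7118148803711)
[[ 0.
[... 204 characters left out ...]
503 -0.0936  0.016 ]
 [ 0.5332  0.1739  0.016 ]
 [ 0.5491  0.1748  0.016 ]]
h [170  43  24  11  98] ((0.12136678397655487, -0.6580544710159302), (0.03075477108359337, 0.07763484865427017), 49.720298767089844) 0.05687325102737751
h [198  50  19   9  73] ((0.11938795447349548, -0.5656399726867676), (0.025265634059906006, 0.05704367905855179), 37.37132263183594) 0.057699015971500095
h [201 112  24  51 310] ((0.4686668813228607, -0.3550759553909302), (0.19509388506412506, 0.022901851683855057), 13.93504810333252) 0.05754569600735583
h [161 314 126  58 585] ((0.9686552882194519, -0.04468396306037903), (0.09590473771095276, 0.22870004177093506), 28.58078956604004) 0.06130671544877186
(575, 762, 3)
```

View pics/c1.png

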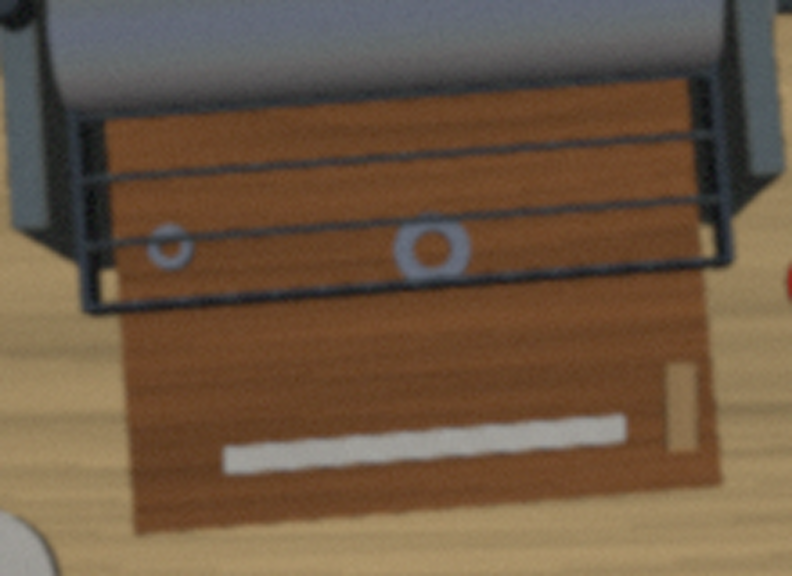

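View pics/c2.png

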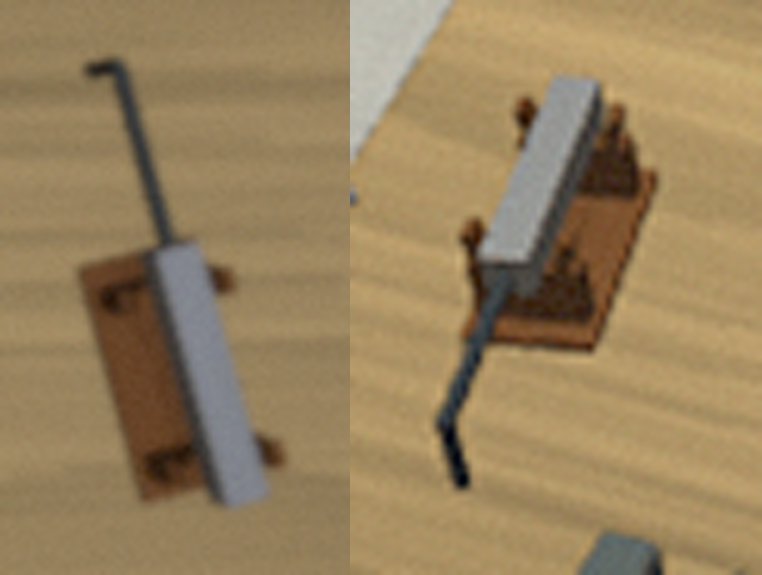

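Crop 1: ring centre is at crop (432,250) → top (300,159.4), and the guard rail runs from crop (90,308) to (728,262). Crop 2: the handle top corners are at top (460.6,235.4), (469.4,233.6), (483.6,283.6) and (474.8,286), with the knee at (453.6,198.2).

```bash
python3 - <<'E'
from h import *
np.set_printoptions(precision=4,suppress=True)
f=np.load("top0.npz");p,d=f["p"],f["d"];C=cloud("top",d)
H=plane("top",[(460.6,235.4),(469.4,233.6),(483.6,283.6),(474.8,286)],.058);c=H.mean(0)
ax=H[:2].mean(0)-H[2:].mean(0);print('handle',H,c,np.linalg.norm(ax),'yaw',np.degrees(np.arctan2(ax[1],ax[0])))
k=plane("top",[(453.6,198.2)],.047)[0];print('knee',k,np.degrees(np.arctan2(*(k-c)[1::-1])),np.linalg.norm((k-c)[:2]))
m=(d>0)&(C[...,2]>.05)&(C[...,2]<.066)&(cv2.cvtColor(p,cv2.COLOR_RGB2HSV)[...,1]<60);m[:226]=0;m[290:]=0;m[:,:455]=0;m[:,490:]=0
q=C[m];print('pca',q[:,:2].mean(0),np.degrees(np.arctan2(*np.linalg.svd(q[:,:2]-q[:,:2].mean(0),full_matrices=False)[2][0][::-1])))
for z in(.11,):
    G=plane("top",np.array([(90,308),(728,262)])/3.6+[180-.36,90-.36],z);print('guard top edge mid',G,G.mean(0))
    v=G[1]-G[0];print('guard y-yaw',np.degrees(np.arctan2(-v[1],-v[0]))-90,np.linalg.norm(v))
print('ring',plane("top",np.array([(432,250),(432,285),(170,247)])/3.6+[180-.36,90-.36],.016))
# scene ring: segment greyish near (321,249)
f=np.load("scene0.npz");s=f["p"];hs=cv2.cvtColor(s,cv2.COLOR_RGB2HSV)
for n,P,(u,v) in(("top",p,(300,159)),("scene",s,(321,249))):
    w=P[v-16:v+17,u-20:u+21];h=cv2.cvtColor(w,cv2.COLOR_RGB2HSV);mk=((h[...,1]<75)&(h[...,2]>90)).astype(np.uint8)
    ys,xs=np.where(mk);e=cv2.minEnclosingCircle(np.c_[xs,ys].astype(np.float32));bx=((xs.min()+xs.max())/2+u-20,(ys.min()+ys.max())/2+v-16)
    print(n,len(xs),bx,plane(n,[bx],.0165 if n=="top" else .0165),xs.min(),xs.max(),ys.min(),ys.max())
for n in("top","scene"):
    d=np.load(n+"0.npz")["d"];C=cloud(n,d);m=(d>0)&(C[...,2]>.085)&(C[...,2]<.125)&(C[...,0]>.58)&(C[...,0]<.66)&(abs(C[...,1]-.03)<.18)
    q=C[m];print(n,len(q));A=np.polyfit(q[:,1],q[:,0],1);print(A,q.min(0),q.max(0),np.percentile(q[:,0]-np.polyval(A,q[:,1]),[2,10,50,90,98]))
print(proj("top",[[.183,-.65,.227]]),get_obs().keys())
E
```

```text
handle [[ 0.4887 -0.3391  0.058 ]
 [ 0.4925 -0.3601  0.058 ]
 [ 0.3759 -0.3892  0.058 ]
 [ 0.3708 -0.3682  0.058 ]] [ 0.432  -0.3641  0.058 ] 0.12081670487889956 yaw 13.919914993243466
knee [ 0.5767 -0.33    0.047 ] 13.291352689416392 0.1486965932858827
pca [ 0.435  -0.3632] -166.04160239950926
guard top edge mid [[ 0.6319  0.2409  0.11  ]
 [ 0.6552 -0.1475  0.11  ]] [0.6435 0.0467 0.11  ]
guard y-yaw 3.426033583148879 0.38911428942256476
ring [[0.6796 0.0346 0.016 ]
 [0.6558 0.035  0.016 ]
 [0.6837 0.2106 0.016 ]]
top 218 (np.float64(299.5), np.float64(159.5)) [[0.6785 0.035  0.0165]] 9 30 9 24
scene 449 (np.float64(320.5), np.float64(252.0)) [[0.6901 0.0371 0.0165]] 0 39 6 32
top 532
[-0.0644  0.6482] [ 0.6335 -0.1496  0.0851] [0.6589 0.2098 0.1136] [-0.0014 -0.0012 -0.0006  0.0022  0.0029]
scene 1310
[-0.0628  0.6518] [ 0.6354 -0.1473  0.085 ] [0.66   0.21   0.1137] [-0.003  -0.0015  0.0001  0.0015  0.0022]
[[663.3202 396.86  ]] dict_keys(['clock', 'joint_pos', 'qvel', 'tau', 'tool_pos', 'orientation', 'force', 'moment', 'gripper_force', 'opening'])
```

```bash
cat >> h.py <<'E'
from scipy.spatial.transform import Rotation as Ro
def go(pos,yaw):
    o=get_obs();R=Ro.from_euler("xyz",o["orientation"],degrees=True);T=Ro.from_euler("xyz",[180,0,yaw],degrees=True)
    s=R.inv().apply(np.array(pos)-o["tool_pos"])/.1;w=(R.inv()*T).as_rotvec()/.5
    print("t",round(o["clock"],2),"pos",o["tool_pos"].round(4),"rpy",o["orientation"].round(2),"F",o["force"].round(2),"op",round(o["opening"],4));print("shift",s.round(3),"turn",w.round(3))
E
python3 - <<'E'
from h import *
import plant;print([x for x in dir(plant) if x[0]!='_'],getattr(plant,"hold_point_z",None))
go([.4325,-.3642,.17],-166.1)
E
```

```text
['PlanningError', 'calibration', 'close_job', 'get_obs', 'hold_point_z', 'snapshot'] 0.0188
t 0.1 pos [ 0.183  -0.6492  0.2257] rpy [ 1.7991e+02 -1.0000e-02 -1.6426e+02] F [ 0.25 -0.09 -0.03] op 0.0877
shift [-3.175  2.066  0.56 ] turn [ 0.003 -0.     0.064]
```

{"name": "step_arm", "arguments": {"steps": [[[-0.33, 0.22, 0, 0, 0, 0], [-0.67, 0.43, -0.05, 0, 0, 0], [-1, 0.65, -0.1, 0, 0, 0]]]}}

```text
clock: 0.4
tool_pos: [0.2621, -0.5588, 0.2358]
orientation: [179.9, -0.0, -164.3]
force: [1.1, -0.2, 0.2]
opening: 0.0876
gripper_force: 0.0
```

{"name": "step_arm", "arguments": {"steps": [[[-0.33, 0.22, 0, 0, 0, 0], [-0.67, 0.43, 0.1, 0, 0, 0], [-1, 0.65, 0.2, 0, 0, 0]]]}}

```text
clock: 0.7
tool_pos: [0.3413, -0.4689, 0.2164]
orientation: [-180.0, 0.0, -164.3]
force: [0.8, -0.4, 0.7]
opening: 0.0875
gripper_force: 0.0
```

{"name": "step_arm", "arguments": {"steps": [[[-0.33, 0.22, 0, 0, 0, 0], [-0.67, 0.43, 0.1, 0, 0, 0], [-1, 0.65, 0.2, 0, 0, 0.06], [-1, 0.65, 0.2, 0, 0, 0.06]]]}}

```text
clock: 1.1
tool_pos: [0.4206, -0.3773, 0.195]
orientation: [179.9, -0.1, -165.8]
force: [-0.2, -0.3, 0.1]
opening: 0.0874
gripper_force: 0.0
```

```bash
python3 - <<'E'
from h import *
go([.4325,-.3642,.12],-166.1)
E
```

```text
t 1.1 pos [ 0.4206 -0.3773  0.195 ] rpy [ 1.7989e+02 -6.0000e-02 -1.6583e+02] F [-0.24 -0.32  0.13] op 0.0874
shift [-0.148  0.096  0.75 ] turn [ 0.004 -0.002  0.009]
```

{"name": "step_arm", "arguments": {"steps": [[[-0.15, 0.1, 0.3, 0, 0, 0.01], [-0.15, 0.1, 0.55, 0, 0, 0.01], [-0.15, 0.1, 0.55, 0, 0, 0.01], [-0.15, 0.1, 0.55, 0, 0, 0.01]]]}}

```text
clock: 1.5
tool_pos: [0.4308, -0.3676, 0.1418]
orientation: [180.0, -0.1, -166.3]
force: [-0.2, -0.2, 0.8]
opening: 0.0877
gripper_force: 0.0
```

```bash
python3 - <<'E'
from h import *
go([.4325,-.3642,.0285],-166.1)
p,d=snapshot("wrist");cv2.imwrite("pics/w1.png",p[:,:,::-1]);np.savez("w1.npz",p=p,d=d);c=calibration("wrist");print(c)
K,R,t=cam("wrist")
def fp(X):
    q=R@np.array(X)+t;th=np.arctan2(np.hypot(q[0],q[1]),q[2]);ph=np.arctan2(q[1],q[0]);return K[0,2]+K[0,0]*th*np.cos(ph),K[1,2]+K[1,1]*th*np.sin(ph)
a=np.radians(13.9);e=np.array([np.cos(a),np.sin(a),0]);n=np.array([-e[1],e[0],0]);c=np.array([.4325,-.3642,.058])
for s,w in((.062,.011),(.062,-.011),(-.062,-.011),(-.062,.011)): print(np.round(fp(c+s*e+w*n),1))
print('tip',fp(np.array([.4325,-.3642,.009])+.15*e))
E
```

```text
t 1.5 pos [ 0.4308 -0.3676  0.1418] rpy [ 1.7998e+02 -7.0000e-02 -1.6625e+02] F [-0.18 -0.18  0.84] op 0.0877
shift [-0.027  0.029  1.133] turn [ 0.001 -0.002 -0.005]
{'mtx': array([[309.70691629,   0.        , 318.05866341],
       [  0.        , 309.70691629, 210.3059859 ],
       [  0.        ,   0.        ,   1.        ]]), 'rvec': array([-1.80439146, -2.30038648, -0.36481422]), 'tvec': array([ 0.46068353, -0.32795584,  0.20926154])}
[334.6 282.3]
[310.5 282.4]
[308.9 143.8]
[336.9 143.8]
tip (np.float64(321.7231958808076), np.float64(323.30216766612693))
```

View pics/w1.png

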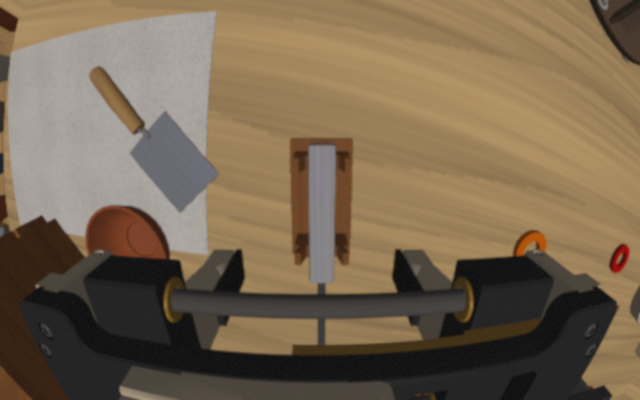

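The wrist view shows the handle spanning (308–335,144) to (308–333,283), about 1 px left of the prediction, so the estimate is confirmed with a 1 mm shift. Descending.

{"name": "step_arm", "arguments": {"steps": [[[-0.025, 0.02, 0.4, 0, 0, 0], [-0.025, 0.02, 0.8, 0, 0, 0], [-0.025, 0.02, 1, 0, 0, 0], [-0.025, 0.02, 1, 0, 0, 0]]]}}

```text
clock: 1.95
tool_pos: [0.4318, -0.3647, 0.0402]
orientation: [179.9, -0.2, -166.3]
force: [-0.3, 0.3, 0.4]
opening: 0.0878
gripper_force: 0.0
```

```bash
python3 - <<'E'
from h import *
go([.4327,-.3652,.0285],-166.1)
E
```

```text
t 1.95 pos [ 0.4318 -0.3647  0.0402] rpy [ 1.7989e+02 -1.5000e-01 -1.6631e+02] F [-0.31  0.34  0.36] op 0.0878
shift [-0.008 -0.008  0.117] turn [ 0.004 -0.005 -0.007]
```

{"name": "step_arm", "arguments": {"steps": [[[-0.01, -0.01, 0.12, 0, 0, -0.007], [-0.01, -0.01, 0.12, 0, 0, -0.007], [-0.01, -0.01, 0.12, 0, 0, -0.007]]]}}

```text
clock: 2.25
tool_pos: [0.4349, -0.3659, 0.0306]
orientation: [-179.9, 0.1, -166.1]
force: [-0.4, -0.7, 0.9]
opening: 0.0876
gripper_force: 0.0
```

{"name": "step_arm", "arguments": {"steps": [[[0, 0, 0, 0, 0, 0], [0, 0, 0, 0, 0, 0], [0, 0, 0, 0, 0, 0], [0, 0, 0, 0, 0, 0], [0, 0, 0, 0, 0, 0], [0, 0, 0, 0, 0, 0], [0, 0, 0, 0, 0, 0], [0, 0, 0, 0, 0, 0]]], "jaw": 255}}

```text
clock: 3.05
tool_pos: [0.4342, -0.3654, 0.0295]
orientation: [180.0, -0.0, -166.1]
force: [-0.2, -0.6, -0.2]
opening: 0.0293
gripper_force: 0.0
```

```bash
python3 - <<'E'
from h import *
go([.4327,-.3652,.0785],-166.1)
E
```

```text
t 3.05 pos [ 0.4342 -0.3654  0.0295] rpy [ 180.     -0.   -166.06] F [-0.18 -0.57 -0.21] op 0.0293
shift [ 0.014  0.006 -0.49 ] turn [ 0.    -0.     0.001]
```

{"name": "step_arm", "arguments": {"steps": [[[0, 0, 0, 0, 0, 0], [0, 0, 0, 0, 0, 0], [0, 0, 0, 0, 0, 0], [0, 0, 0, 0, 0, 0]]]}}

```text
clock: 3.45
tool_pos: [0.4342, -0.3653, 0.0295]
orientation: [180.0, -0.0, -166.1]
force: [-0.0, 1.1, -0.4]
opening: 0.0217
gripper_force: 30.0
```

```bash
python3 - <<'E'
from h import *
go([.4327,-.3652,.1285],-166.1)
E
```

```text
t 3.45 pos [ 0.4342 -0.3653  0.0295] rpy [ 1.7999e+02 -1.0000e-02 -1.6606e+02] F [-0.04  1.07 -0.43] op 0.0217
shift [ 0.014  0.005 -0.99 ] turn [ 0.    -0.     0.001]
```

Gripped (21.7 mm, 30 N). Lifting, then travelling to the roller.

{"name": "step_arm", "arguments": {"steps": [[[0, 0, -0.15, 0, 0, 0], [0, 0, -0.35, 0, 0, 0], [0, 0, -0.6, 0, 0, 0], [0, 0, -0.75, 0, 0, 0], [0, 0, -0.75, 0, 0, 0]]]}}

```text
clock: 3.95
tool_pos: [0.4355, -0.3661, 0.1067]
orientation: [-179.9, 0.2, -166.0]
force: [0.9, 0.4, -2.8]
opening: 0.0217
gripper_force: 30.0
```

{"name": "step_arm", "arguments": {"steps": [[[-0.05, 0.2, 0, 0, 0, 0], [-0.1, 0.5, 0, 0, 0, 0], [-0.2, 0.75, 0, 0, 0, 0], [-0.27, 1, 0, 0, 0, 0]]]}}

```text
clock: 4.35
tool_pos: [0.4357, -0.2608, 0.1034]
orientation: [180.0, -0.1, -166.1]
force: [0.7, 0.5, -1.8]
opening: 0.0218
gripper_force: 30.0
```

{"name": "step_arm", "arguments": {"steps": [[[-0.07, 0.25, 0, 0, 0, 0], [-0.15, 0.5, 0, 0, 0, 0], [-0.2, 0.75, 0, 0, 0, 0], [-0.27, 1, 0, 0, 0, 0]]]}}

```text
clock: 4.75
tool_pos: [0.4375, -0.1573, 0.1035]
orientation: [180.0, -0.1, -166.1]
force: [0.2, -0.5, -3.0]
opening: 0.0215
gripper_force: 30.0
```

{"name": "step_arm", "arguments": {"steps": [[[-0.07, 0.25, 0, 0, 0, 0.09], [-0.15, 0.5, 0, 0, 0, 0.18], [-0.2, 0.7, 0, 0, 0, 0.27], [-0.27, 0.85, 0, 0, 0, 0.36], [-0.27, 0.9, 0, 0, 0, 0.36], [-0.27, 0.9, 0, 0, 0, 0.36]]]}}

```text
clock: 5.35
tool_pos: [0.4424, -0.0641, 0.1039]
orientation: [-180.0, -0.1, -176.3]
force: [0.5, 0.2, -1.8]
opening: 0.0217
gripper_force: 30.0
```

```bash
python3 - <<'E'
from h import *
go([.4515,.0204,.0425],-176.35)
p,d=snapshot("top");np.savez("top1.npz",p=p,d=d);s,e=snapshot("scene");np.savez("scene1.npz",p=s,d=e)
a=np.hstack([cv2.resize(p[120:280,230:390],None,fx=2.5,fy=2.5,interpolation=2),cv2.resize(s[140:300,230:390],None,fx=2.5,fy=2.5,interpolation=2)]);cv2.imwrite("pics/c3.png",a[:,:,::-1])
E
```

```text
t 5.35 pos [ 0.4424 -0.0641  0.1039] rpy [-1.8000e+02 -7.0000e-02 -1.7626e+02] F [ 0.55  0.24 -1.76] op 0.0217
shift [-0.147  0.838  0.613] turn [-0.    -0.003  0.003]
```

View pics/c3.png

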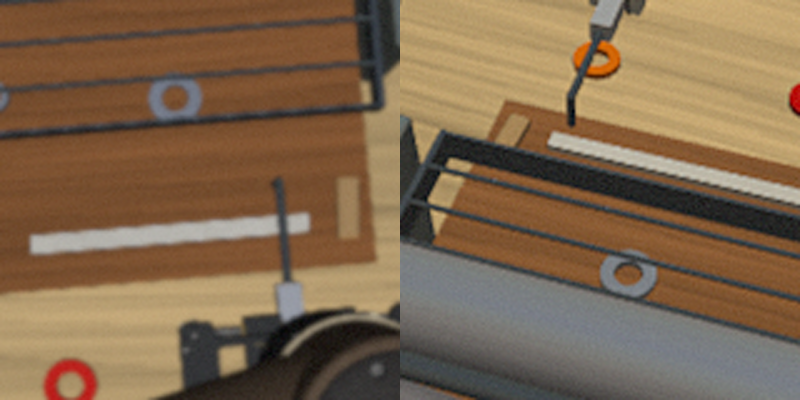

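Left panel (top view): ring at (176,99) and hook knee at (277,183), clear of everything. Right panel (scene): ring at (629,274) and hook tip at (571,121).

```bash
python3 - <<'E'
from h import *
np.set_printoptions(precision=4,suppress=True)
o=get_obs();T=o["tool_pos"];y=np.radians(3.7);e=np.array([np.cos(y),np.sin(y),0])
print('knee exp',T+.1485*e+[0,0,.0175],'seen',plane("top",[(340.5,192.9)],T[2]+.0175),'top of ring',plane("top",[(300,159.2)],.016))
print('scene ring',plane("scene",[(321.2,249.2)],.016),'tip scene',plane("scene",[(298.2,188.1)],T[2]-.0205+.002),'exp tip px',proj("scene",[T+.1485*e+[0,0,-.0205]]))
print(proj("scene",[[.6795,.035,.016]]))
E
```

```text
knee exp [ 0.5907 -0.0553  0.1216] seen [[ 0.5881 -0.0532  0.1216]] top of ring [[0.6793 0.0338 0.016 ]]
scene ring [[0.6822 0.0359 0.016 ]] tip scene [[ 0.5866 -0.0566  0.0856]] exp tip px [[298.0675 190.083 ]]
[[321.231  248.1543]]
```

{"name": "step_arm", "arguments": {"steps": [[[0, 0.25, 0, 0, 0, 0], [0, 0.5, 0, 0, 0, 0], [-0.1, 0.7, 0.1, 0, 0, 0], [-0.15, 0.84, 0.3, 0, 0, 0], [-0.15, 0.84, 0.5, 0, 0, 0], [-0.15, 0.84, 0.6, 0, 0, 0], [-0.15, 0.84, 0.6, 0, 0, 0]]]}}

```text
clock: 6.15
tool_pos: [0.4515, 0.0191, 0.0433]
orientation: [-179.9, -0.2, -176.4]
force: [-1.3, 0.2, -1.5]
opening: 0.0218
gripper_force: 30.0
```

```bash
python3 - <<'E'
from h import *
go([.5313,.0255,.0425],-176.35)
E
```

```text
t 6.15 pos [0.4515 0.0191 0.0433] rpy [-179.93   -0.18 -176.42] F [-1.32  0.19 -1.51] op 0.0218
shift [-0.8    0.014  0.005] turn [-0.003 -0.006 -0.002]
```

{"name": "step_arm", "arguments": {"steps": [[[-0.15, 0, 0, 0, 0, 0], [-0.35, 0.01, 0, 0, 0, 0], [-0.55, 0.01, 0, 0, 0, 0], [-0.75, 0.01, 0, 0, 0, 0], [-0.82, 0.01, 0, 0, 0, 0], [-0.82, 0.01, 0, 0, 0, 0], [-0.82, 0.01, 0, 0, 0, 0]]]}}

```text
clock: 6.85
tool_pos: [0.5335, 0.0259, 0.0447]
orientation: [180.0, -0.0, -176.4]
force: [-1.1, 0.0, -1.0]
opening: 0.0213
gripper_force: 30.0
```

```bash
python3 - <<'E'
from h import *
go([.5336,.0254,.031],-176.35)
s,e=snapshot("scene");p,d=snapshot("top")
a=np.hstack([cv2.resize(p[130:190,270:330],None,fx=6.5,fy=6.5,interpolation=2),cv2.resize(s[220:280,290:350],None,fx=6.5,fy=6.5,interpolation=2)]);cv2.imwrite("pics/c4.png",a[:,:,::-1])
E
```

```text
t 6.85 pos [0.5335 0.0259 0.0447] rpy [ 1.8000e+02 -4.0000e-02 -1.7642e+02] F [-1.13  0.02 -1.05] op 0.0213
shift [-0.    -0.005  0.137] turn [ 0.    -0.001 -0.003]
```

View pics/c4.png

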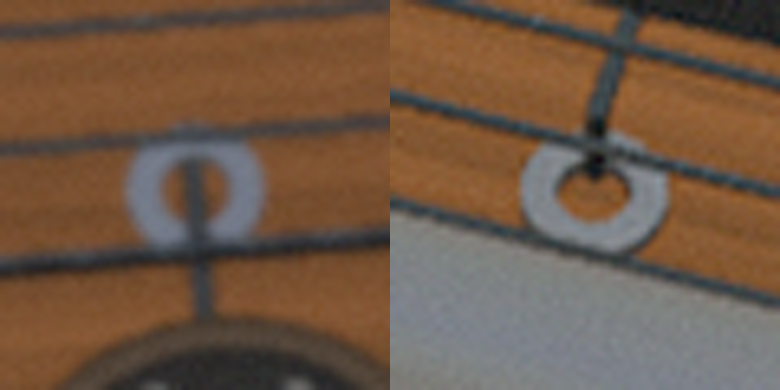

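Left panel (top view): knee at (195,157), ring centre at (197,190). Right panel (scene): hook tip at (597,177), over the hole centred at (596,192).

```bash
python3 - <<'E'
from h import *
np.set_printoptions(precision=4,suppress=True)
print('knee outer',plane("top",[(299.6,153.8)],.064),'ring',plane("top",[(299.9,158.9)],.016))
print('tip',plane("scene",[(321.4,246.6)],.025),'ring',plane("scene",[(321.2,249.2)],.016),plane("scene",[(320.9,249.3)],.016))
E
```

```text
knee outer [[0.6843 0.0343 0.064 ]] ring [[0.6801 0.034  0.016 ]]
tip [[0.6812 0.0358 0.025 ]] ring [[0.6822 0.0359 0.016 ]] [[0.6827 0.0354 0.016 ]]
```

{"name": "step_arm", "arguments": {"steps": [[[-0.01, 0, 0.04, 0, 0, 0], [-0.01, 0, 0.08, 0, 0, 0], [-0.01, 0, 0.11, 0, 0, 0], [-0.01, 0, 0.13, 0, 0, 0], [-0.01, 0, 0.14, 0, 0, 0], [-0.01, 0, 0.14, 0, 0, 0]]]}}

```text
clock: 7.55
tool_pos: [0.5353, 0.0266, 0.0303]
orientation: [-180.0, -0.0, -176.4]
force: [-1.0, 0.0, -2.2]
opening: 0.0218
gripper_force: 30.0
```

```bash
python3 - <<'E'
from h import *
go([.5136,.0254,.030],-176.35)
E
```

```text
t 7.55 pos [0.5353 0.0266 0.0303] rpy [-1.7999e+02 -2.0000e-02 -1.7637e+02] F [-1.    0.03 -2.23] op 0.0218
shift [0.218 0.002 0.003] turn [-0.    -0.001 -0.001]
```

{"name": "step_arm", "arguments": {"steps": [[[0.05, 0, 0, 0, 0, 0], [0.1, 0, 0, 0, 0, 0], [0.15, 0, 0, 0, 0, 0], [0.2, 0, 0, 0, 0, 0], [0.25, 0, 0, 0, 0, 0], [0.3, 0, 0, 0, 0, 0], [0.35, 0, 0, 0, 0, 0], [0.4, 0, 0, 0, 0, 0], [0.45, 0, 0, 0, 0, 0], [0.5, 0, 0, 0, 0, 0]]]}}

```text
clock: 8.55
tool_pos: [0.4852, 0.0234, 0.0306]
orientation: [180.0, 0.0, -176.4]
force: [0.8, 0.2, -2.0]
opening: 0.0219
gripper_force: 30.0
```

```bash
python3 - <<'E'
from h import *
go([.45,.0211,.0303],-176.35)
s,e=snapshot("scene")
a=cv2.resize(s[170:280,260:390],None,fx=5,fy=5,interpolation=2);cv2.imwrite("pics/c5.png",a[:,:,::-1])
E
```

```text
t 8.55 pos [0.4852 0.0234 0.0306] rpy [ 1.8000e+02  1.0000e-02 -1.7637e+02] F [ 0.84  0.16 -2.04] op 0.0219
shift [ 0.353 -0.001  0.003] turn [ 0.     0.    -0.001]
```

View pics/c5.png

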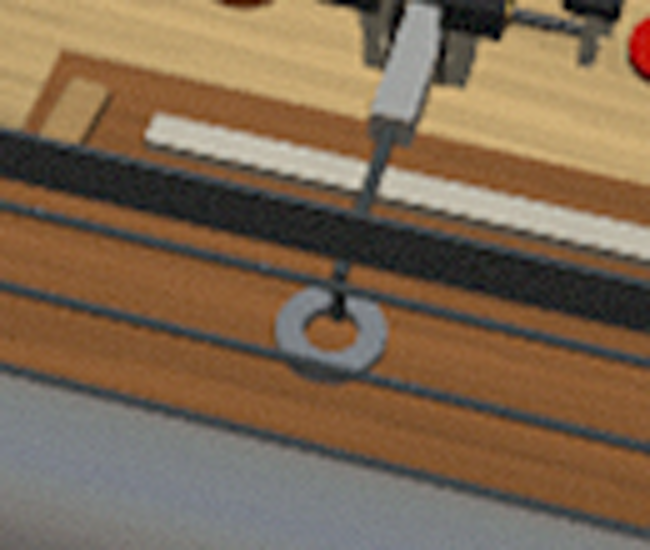

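The ring is hooked: hole centre at (331,335), with the hook tip against its near wall at (338,310), and it is being dragged towards the lip with the guard clear.

```bash
python3 - <<'E'
from h import *
print(plane("scene",[(260+331/5-.4,170+333/5-.4)],.016))
print('lip far top edge',plane("scene",[(260+375/5-.4,170+203/5-.4)],.006))
E
```

```text
[[0.64481516 0.03365194 0.016     ]]
lip far top edge [[0.55684625 0.02571956 0.006     ]]
```

{"name": "step_arm", "arguments": {"steps": [[[0.05, 0, 0, 0, 0, 0], [0.1, 0, 0, 0, 0, 0], [0.15, 0, 0, 0, 0, 0], [0.18, 0, 0, 0, 0, 0], [0.21, 0, 0, 0, 0, 0], [0.24, 0, 0, 0, 0, 0], [0.27, 0, 0, 0, 0, 0], [0.3, 0, 0, 0, 0, 0]]]}}

```text
clock: 9.4
tool_pos: [0.4554, 0.0215, 0.0306]
orientation: [180.0, 0.0, -176.4]
force: [0.4, 0.8, -1.9]
opening: 0.0222
gripper_force: 30.0
```

{"name": "step_arm", "arguments": {"steps": [[[0.03, 0, 0, 0, 0, 0], [0.06, 0, 0, 0, 0, 0], [0.09, 0, 0, 0, 0, 0], [0.12, 0, 0, 0, 0, 0], [0.15, 0, 0, 0, 0, 0], [0.17, 0, 0, 0, 0, 0], [0.19, 0, 0, 0, 0, 0], [0.19, 0, 0, 0, 0, 0]]]}}

```text
clock: 10.2
tool_pos: [0.4363, 0.0203, 0.0306]
orientation: [-180.0, -0.0, -176.4]
force: [0.3, 1.2, -2.6]
opening: 0.0216
gripper_force: 30.0
```

{"name": "step_arm", "arguments": {"steps": [[[0.01, 0, 0, 0, 0, 0], [0.02, 0, 0, 0, 0, 0], [0.03, 0, 0, 0, 0, 0], [0.03, 0, 0, 0, 0, 0]]]}}

```text
clock: 10.6
tool_pos: [0.4335, 0.0201, 0.0305]
orientation: [-180.0, -0.0, -176.4]
force: [1.0, 0.1, -2.7]
opening: 0.0218
gripper_force: 30.0
```

{"name": "step_arm", "arguments": {"steps": [[[0.01, 0, 0, 0, 0, 0], [0.02, 0, 0, 0, 0, 0], [0.02, 0, 0, 0, 0, 0]]]}}

```text
clock: 10.9
tool_pos: [0.4315, 0.02, 0.0305]
orientation: [-180.0, -0.0, -176.4]
force: [0.4, 1.2, -2.8]
opening: 0.022
gripper_force: 30.0
```

{"name": "step_arm", "arguments": {"steps": [[[0.01, 0, 0, 0, 0, 0], [0.02, 0, 0, 0, 0, 0], [0.02, 0, 0, 0, 0, 0]]]}}

```text
clock: 11.2
tool_pos: [0.4295, 0.0198, 0.0306]
orientation: [-180.0, -0.0, -176.4]
force: [-0.2, -0.3, -2.3]
opening: 0.0218
gripper_force: 30.0
```

{"name": "step_arm", "arguments": {"steps": [[[0.005, 0, 0, 0, 0, 0], [0.01, 0, 0, 0, 0, 0], [0.01, 0, 0, 0, 0, 0]]]}}

```text
clock: 11.5
tool_pos: [0.4286, 0.0198, 0.0306]
orientation: [-180.0, -0.0, -176.4]
force: [0.7, 0.2, -2.0]
opening: 0.022
gripper_force: 30.0
```

```bash
python3 - <<'E'
from h import *
go([.42,.0195,.0305],-176.35)
s,e=snapshot("scene")
a=cv2.resize(s[170:260,270:390],None,fx=5,fy=5,interpolation=2);cv2.imwrite("pics/c6.png",a[:,:,::-1])
E
```

```text
t 11.5 pos [0.4286 0.0198 0.0306] rpy [-180.     -0.   -176.37] F [ 0.69  0.19 -1.96] op 0.022
shift [0.086 0.003 0.001] turn [-0.    -0.    -0.001]
```

View pics/c6.png

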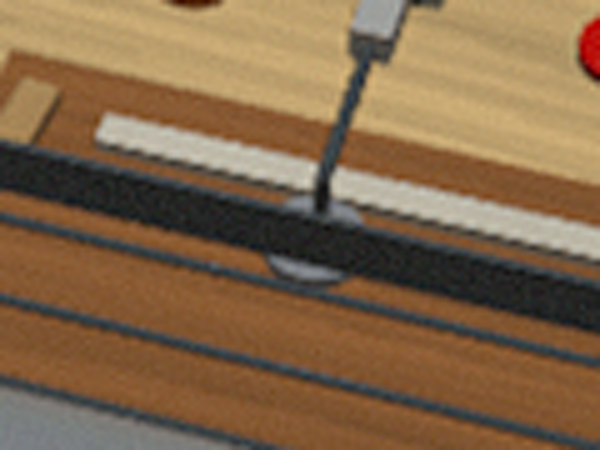

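The ring's near edge at (320,193) is now within about 1–2 mm of the lip's face, with the pull still only sliding friction. Creeping on.

{"name": "step_arm", "arguments": {"steps": [[[0.005, 0, 0, 0, 0, 0], [0.01, 0, 0, 0, 0, 0], [0.01, 0, 0, 0, 0, 0]]]}}

```text
clock: 11.85
tool_pos: [0.4276, 0.0197, 0.0306]
orientation: [180.0, -0.0, -176.4]
force: [1.9, -0.2, -2.1]
opening: 0.0217
gripper_force: 30.0
```

{"name": "step_arm", "arguments": {"steps": [[[0.005, 0, 0, 0, 0, 0], [0.01, 0, 0, 0, 0, 0], [0.01, 0, 0, 0, 0, 0]]]}}

```text
clock: 12.15
tool_pos: [0.427, 0.0198, 0.0307]
orientation: [180.0, 0.0, -176.4]
force: [1.9, 0.4, -3.3]
opening: 0.022
gripper_force: 30.0
```

{"name": "step_arm", "arguments": {"steps": [[[0.005, 0, 0, 0, 0, 0], [0.005, 0, 0, 0, 0, 0]]]}}

```text
clock: 12.35
tool_pos: [0.4267, 0.0198, 0.0307]
orientation: [180.0, 0.1, -176.4]
force: [4.0, -1.3, -3.8]
opening: 0.0221
gripper_force: 30.0
```

{"name": "step_arm", "arguments": {"steps": [[[0.005, 0, 0, 0, 0, 0], [0.005, 0, 0, 0, 0, 0]]]}}

```text
clock: 12.55
tool_pos: [0.4266, 0.0199, 0.0308]
orientation: [180.0, 0.1, -176.4]
force: [5.9, -1.1, -3.4]
opening: 0.022
gripper_force: 30.0
```

{"name": "step_arm", "arguments": {"steps": [[[0.004, 0, 0, 0, 0, 0], [0.004, 0, 0, 0, 0, 0], [0.004, 0, 0, 0, 0, 0]]]}}

```text
clock: 12.85
tool_pos: [0.4265, 0.02, 0.0309]
orientation: [180.0, 0.1, -176.4]
force: [6.7, -1.9, -4.4]
opening: 0.0217
gripper_force: 30.0
```

{"name": "step_arm", "arguments": {"steps": [[[0, 0, 0, 0, 0, 0]]]}}

```text
clock: 12.95
tool_pos: [0.4265, 0.02, 0.0309]
orientation: [180.0, 0.1, -176.4]
force: [7.2, -1.3, -4.0]
opening: 0.0219
gripper_force: 30.0
```

About 7 N and no further motion: the ring is seated. Easing the hook off inside the hole, then lifting clear.

{"name": "step_arm", "arguments": {"steps": [[[-0.02, 0, 0, 0, 0, 0], [-0.05, 0, 0, 0, 0, 0], [-0.08, 0, 0, 0, 0, 0], [-0.08, 0, 0, 0, 0, 0], [-0.08, 0, -0.05, 0, 0, 0], [-0.08, 0, -0.15, 0, 0, 0], [-0.08, 0, -0.4, 0, 0, 0], [-0.08, 0, -0.7, 0, 0, 0], [-0.08, 0, -0.75, 0, 0, 0], [-0.08, 0, -0.75, 0, 0, 0]]]}}

```text
clock: 13.95
tool_pos: [0.4339, 0.0205, 0.1071]
orientation: [179.9, 0.2, -176.4]
force: [-0.1, 0.3, -2.1]
opening: 0.0217
gripper_force: 30.0
```

```bash
python3 - <<'E'
from h import *
go([.4342,-.3653,.1045],-166.06)
s,e=snapshot("scene");p,d=snapshot("top")
a=np.hstack([cv2.resize(p[150:240,260:350],None,fx=4.4,fy=4.4,interpolation=2),cv2.resize(s[165:255,285:375],None,fx=4.4,fy=4.4,interpolation=2)]);cv2.imwrite("pics/c7.png",a[:,:,::-1])
E
```

```text
t 13.95 pos [0.4339 0.0205 0.1071] rpy [ 179.91    0.18 -176.37] F [-0.15  0.35 -2.1 ] op 0.0217
shift [ 0.241 -3.851  0.02 ] turn [ 0.003  0.007 -0.36 ]
```

View pics/c7.png

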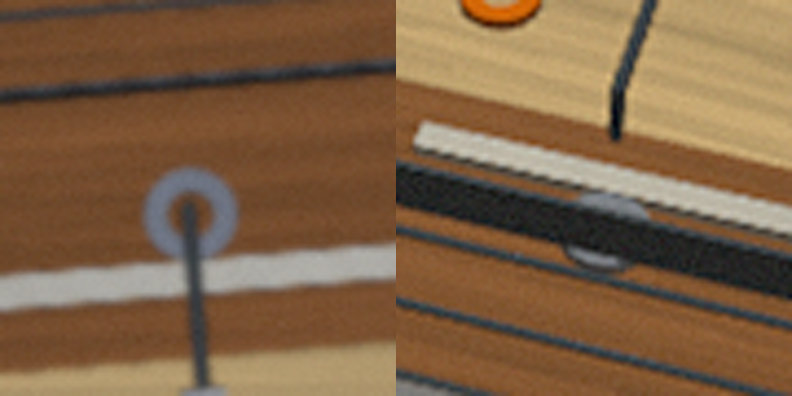

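Left panel (top): the ring at (190,213) bears flush on the lip. Right panel (scene): the hook tip at (615,135) is clear above it. Returning the rod.

{"name": "step_arm", "arguments": {"steps": [[[0, -0.2, 0, 0, 0, 0], [0.03, -0.5, 0, 0, 0, 0], [0.05, -0.75, 0, 0, 0, 0], [0.06, -1, 0, 0, 0, 0]]]}}

```text
clock: 14.45
tool_pos: [0.4324, -0.0812, 0.1044]
orientation: [-180.0, -0.1, -176.4]
force: [0.0, 0.2, -1.5]
opening: 0.0219
gripper_force: 30.0
```

{"name": "step_arm", "arguments": {"steps": [[[0.02, -0.25, 0, 0, 0, 0], [0.03, -0.5, 0, 0, 0, 0], [0.05, -0.75, 0, 0, 0, 0], [0.06, -1, 0, 0, 0, 0]]]}}

```text
clock: 14.85
tool_pos: [0.4328, -0.1812, 0.1043]
orientation: [180.0, -0.2, -176.4]
force: [0.4, -1.3, -1.6]
opening: 0.0216
gripper_force: 30.0
```

{"name": "step_arm", "arguments": {"steps": [[[0.02, -0.25, 0, 0, 0, 0], [0.03, -0.5, 0, 0, 0, 0], [0.05, -0.75, 0, 0, 0, 0], [0.06, -1, 0, 0, 0, 0]]]}}

```text
clock: 15.25
tool_pos: [0.4331, -0.2812, 0.1041]
orientation: [179.9, -0.2, -176.4]
force: [0.3, 0.6, -0.9]
opening: 0.0219
gripper_force: 30.0
```

{"name": "step_arm", "arguments": {"steps": [[[0.02, -0.25, 0, 0, 0, -0.09], [0.03, -0.5, 0, 0, 0, -0.18], [0.05, -0.75, 0, 0, 0, -0.27], [0.06, -0.85, 0, 0, 0, -0.36], [0.06, -0.85, 0, 0, 0, -0.36], [0.06, -0.85, 0, 0, 0, -0.36]]]}}

```text
clock: 15.85
tool_pos: [0.4328, -0.3653, 0.1042]
orientation: [179.9, -0.1, -166.2]
force: [-0.6, 0.0, -2.0]
opening: 0.0216
gripper_force: 30.0
```

```bash
python3 - <<'E'
from h import *
np.set_printoptions(precision=4,suppress=True)
go([.4342,-.3653,.065],-166.06)
# rod pitch: shaft points from depth in top/scene, relative to TCP
o=get_obs();T=o["tool_pos"];a=np.radians(o["orientation"][2]+180);e=np.array([np.cos(a),np.sin(a)]);n=np.array([-e[1],e[0]])
for c in("top","scene"):
    s,d=snapshot(c);C=cloud(c,d);q=C[d>0];r=q[:,:2]-T[:2];x,y=r@e,r@n
    m=(abs(y)<.02)&(x>.02)&(x<.16)&(q[:,2]>T[2]-.03)&(q[:,2]<T[2]+.05)
    for lo in np.arange(.02,.16,.015):
        k=m&(x>=lo)&(x<lo+.015)
        if k.sum()>2: print(c,round(lo,3),k.sum(),np.median(y[k]).round(4),(np.median(q[k,2])-T[2]).round(4))
    print('max x',x[m].max())
E
```

```text
t 15.85 pos [ 0.4328 -0.3653  0.1042] rpy [ 179.9    -0.11 -166.17] F [-0.57  0.05 -1.96] op 0.0216
shift [-0.015 -0.004  0.392] turn [ 0.003 -0.004 -0.004]
top 0.14 4 -0.001 0.0205
max x 0.1511326129701864
scene 0.02 48 0.0052 0.0282
scene 0.035 47 0.0049 0.0285
scene 0.05 79 0.003 0.0248
scene 0.065 12 0.0006 0.0206
scene 0.08 15 0.0016 0.0201
scene 0.095 15 0.0017 0.021
scene 0.11 17 0.0016 0.0204
scene 0.125 15 0.0015 0.0205
scene 0.14 52 0.0013 0.009
max x 0.1557760618515441
```

The rod is still level in the grip. Lowering into the saddles.

{"name": "step_arm", "arguments": {"steps": [[[-0.015, 0, 0.2, 0, 0, -0.004], [-0.015, 0, 0.39, 0, 0, -0.004], [-0.015, 0, 0.39, 0, 0, -0.004], [-0.015, 0, 0.39, 0, 0, -0.004]]]}}

```text
clock: 16.35
tool_pos: [0.4351, -0.3649, 0.0667]
orientation: [180.0, -0.0, -165.9]
force: [-0.2, -0.0, -0.3]
opening: 0.0216
gripper_force: 30.0
```

```bash
python3 - <<'E'
from h import *
go([.4342,-.3653,.0295],-166.06)
E
```

```text
t 16.35 pos [ 0.4351 -0.3649  0.0667] rpy [ 1.7998e+02 -5.0000e-02 -1.6590e+02] F [-0.16 -0.03 -0.27] op 0.0216
shift [ 0.01  -0.002  0.372] turn [ 0.001 -0.002  0.005]
```

{"name": "step_arm", "arguments": {"steps": [[[0.01, 0, 0.1, 0, 0, 0.005], [0.01, 0, 0.2, 0, 0, 0.005], [0.01, 0, 0.28, 0, 0, 0.005], [0.01, 0, 0.34, 0, 0, 0.005], [0.01, 0, 0.34, 0, 0, 0.005]]]}}

```text
clock: 16.85
tool_pos: [0.4334, -0.3653, 0.0314]
orientation: [179.9, -0.1, -166.1]
force: [-0.0, 0.1, -1.6]
opening: 0.0217
gripper_force: 30.0
```

```bash
python3 - <<'E'
from h import *
go([.4342,-.3653,.0295],-166.06)
E
```

```text
t 16.85 pos [ 0.4334 -0.3653  0.0314] rpy [ 1.7993e+02 -9.0000e-02 -1.6610e+02] F [-0.04  0.11 -1.58] op 0.0217
shift [-0.007 -0.002  0.019] turn [ 0.002 -0.003 -0.001]
```

{"name": "step_arm", "arguments": {"steps": [[[-0.007, 0, 0.01, 0, 0, 0], [-0.007, 0, 0.02, 0, 0, 0], [-0.007, 0, 0.02, 0, 0, 0]]]}}

```text
clock: 17.15
tool_pos: [0.435, -0.3654, 0.0307]
orientation: [-180.0, 0.0, -166.1]
force: [-0.7, -0.2, -1.8]
opening: 0.0216
gripper_force: 30.0
```

{"name": "step_arm", "arguments": {"steps": [[[0, 0, 0.004, 0, 0, 0], [0, 0, 0.004, 0, 0, 0]]]}}

```text
clock: 17.35
tool_pos: [0.4349, -0.3654, 0.0303]
orientation: [-180.0, 0.0, -166.1]
force: [-0.0, 0.0, -2.0]
opening: 0.022
gripper_force: 30.0
```

Still ~1 mm above the original height.

{"name": "step_arm", "arguments": {"steps": [[[0.005, 0, 0.006, 0, 0, 0], [0.005, 0, 0.008, 0, 0, 0], [0.005, 0, 0.008, 0, 0, 0]]]}}

```text
clock: 17.65
tool_pos: [0.4343, -0.3655, 0.0295]
orientation: [-180.0, 0.0, -166.1]
force: [-0.0, 1.4, 0.0]
opening: 0.0218
gripper_force: 30.0
```

{"name": "step_arm", "arguments": {"steps": [[[0, 0, 0.003, 0, 0, 0], [0, 0, 0.003, 0, 0, 0]]]}}

```text
clock: 17.85
tool_pos: [0.4343, -0.3655, 0.0295]
orientation: [-180.0, 0.0, -166.1]
force: [-2.5, 1.7, 5.5]
opening: 0.0219
gripper_force: 30.0
```

The rod is seated: the saddles push back with 5 N. Opening and withdrawing straight up.

{"name": "step_arm", "arguments": {"steps": [[[0, 0, 0, 0, 0, 0], [0, 0, 0, 0, 0, 0], [0, 0, 0, 0, 0, 0], [0, 0, 0, 0, 0, 0], [0, 0, 0, 0, 0, 0], [0, 0, 0, 0, 0, 0], [0, 0, 0, 0, 0, 0], [0, 0, 0, 0, 0, 0], [0, 0, 0, 0, 0, 0], [0, 0, 0, 0, 0, 0]]], "jaw": 0}}

```text
clock: 18.85
tool_pos: [0.4344, -0.3655, 0.0291]
orientation: [-180.0, 0.0, -166.1]
force: [0.5, 0.1, 0.2]
opening: 0.0872
gripper_force: 0.0
```

{"name": "step_arm", "arguments": {"steps": [[[0, 0, -0.1, 0, 0, 0], [0, 0, -0.3, 0, 0, 0], [0, 0, -0.6, 0, 0, 0], [0, 0, -1, 0, 0, 0], [0, 0, -1, 0, 0, 0]]]}}

```text
clock: 19.35
tool_pos: [0.4374, -0.3673, 0.1354]
orientation: [-179.6, 0.4, -166.0]
force: [0.9, 0.1, 0.1]
opening: 0.0877
gripper_force: 0.0
```

{"name": "step_arm", "arguments": {"steps": [[[0.3, -0.2, -0.2, 0, 0, 0], [0.6, -0.4, -0.4, 0, 0, 0], [1, -0.8, -0.5, 0, 0, 0]]]}}

```text
clock: 19.65
tool_pos: [0.3605, -0.4614, 0.181]
orientation: [-179.8, 0.1, -165.9]
force: [1.5, -0.8, 0.7]
opening: 0.0878
gripper_force: 0.0
```

{"name": "step_arm", "arguments": {"steps": [[[0.3, -0.3, 0, 0, 0, 0], [0.6, -0.6, 0, 0, 0, 0], [1, -1, 0, 0, 0, 0], [1, -1, 0, 0, 0, 0], [1, -1, 0, 0, 0, 0]]]}}

```text
clock: 20.15
tool_pos: [0.2859, -0.5831, 0.1777]
orientation: [180.0, -0.0, -166.3]
force: [0.3, -0.4, -0.5]
opening: 0.0877
gripper_force: 0.0
```

```bash
python3 - <<'E'
from h import *
np.set_printoptions(precision=4,suppress=True)
o=get_obs();print(o["clock"],o["tool_pos"],o["opening"])
p,d=snapshot("top");C=cloud("top",d)
f=np.load("top0.npz")
def hand(p,d):
    C=cloud("top",d);m=(d>0)&(C[...,2]>.05)&(C[...,2]<.066)&(cv2.cvtColor(p,cv2.COLOR_RGB2HSV)[...,1]<60);m[:226]=0;m[290:]=0;m[:,:455]=0;m[:,490:]=0
    q=C[m];return len(q),q.mean(0),np.degrees(np.arctan2(*np.linalg.svd(q[:,:2]-q[:,:2].mean(0),full_matrices=False)[2][0][::-1]))
print('before',hand(f["p"],f["d"]),'after',hand(p,d))
w=np.abs(p.astype(int)-f["p"]).max(2)>60
k,l,s,c=cv2.connectedComponentsWithStats(w.astype(np.uint8));print('changes',[(x.tolist()) for x in s[1:] if x[4]>8])
h=cv2.cvtColor(p[185:215,285:325],cv2.COLOR_RGB2HSV);m=((h[...,1]<75)&(h[...,2]>90)).astype(np.uint8);ys,xs=np.where(m);print(xs.min()+285,xs.max()+285,ys.min()+185,ys.max()+185)
for r in m[::1]: print(''.join('.#'[v] for v in r))
E
```

```text
20.15 [ 0.2859 -0.5831  0.1777] 0.08772816619488673
before (551, array([ 0.435 , -0.3632,  0.0575]), np.float64(-166.04160239950926)) after (552, array([ 0.4342, -0.3649,  0.0577]), np.float64(-166.02738882294628))
changes [[290, 152, 20, 15, 147], [293, 189, 21, 19, 207], [581, 324, 59, 65, 2000], [287, 397, 10, 3, 21]]
285 324 188 214
........................................
........................................
........................................
...............######...................
.............###########................
............#############...............
..........################..............
..........#################.............
.........#########..########............
........########.....#######............
........#######.......#######...........
........######..........#####...........
........######.........######...........
........######.........######...........
.......#######.........######...........
........######.........######...........
........######.........######...........
........#######.......######............
.........########...########............
.........###################............
..........#################.............
..........################..............
............#############.............##
.............###########################
.............###########################
.#######################################
########################################
########################################
########################################
########################################
```

Before-and-after images show the rod back within 2 mm and 0.02°, the ring touching the lip, and nothing else moved.

```bash
python3 -c "
from plant import *
print(close_job())"
```

```text
the job is handed in; nothing more can be done
None
```

The job is handed in at about 20 s of the 56 s: the ring was drawn against the plaster lip with about 7 N, and the rod lies back in its rest within 2 mm of where it started; the before-and-after pictures show nothing else in view moved.

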